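Bleed the injector tester, unlatch its fuel rail and hold it up

ROBOT

A 6-joint arm with a two-finger parallel gripper is mounted at the origin on the work surface. World frame = base frame: x ahead of the robot, y to its left, z up, the work surface at z = 0. Lengths are in m, angles in rad, forces in N, time in s.
With the tool pointing down it reaches from about 0.35 to 0.775 m from the base axis. Payload 5.5 kg.
Tool frame: the origin (TCP) lies midway between the tips of the shut fingers; the grasp point (between the pads) lies 19 mm behind it; z points along the fingers, y is the line along which they close (so a half turn about z gives the same grasp; the last joint's range is limited). The gripper opens to 85 mm and grips with 20 to 120 N. Pads are 22 mm wide; open, the fingers measure 114 mm over their backs; the gripper's body (76 mm by 85 mm) begins 54 mm behind the grasp point. The pads swing forward as they close: fully open they stand 13 mm farther back than shut.
Start: joints at [1.082, 0.313, 0.046, 1.304, 0, 1.431], TCP at [0.197, 0.54, 0.231] pointing down, gripper open.
Joint ranges: [-2.76, 2.76], [-0.86, 1.69], [-1.03, 1.26], [-2.2, 2.34], [-1.47, 1.5], [-3.14, 3.14]. Speed limits (rad/s): [2.57, 2.57, 3.14, 3.14, 3.14, 3.14].

INTERFACE

Orientations are given as a unit quaternion [w, x, y, z].
In Python, from workcell import env gives the robot as it stands.
- The arm moves only by the tool move_arm, never from a script. Its argument "targets" is a list of rows, each a list of 3 entries, a list of its own where there are three numbers: the shift along the tool's x, y, z in mm, then the turn, a rotation vector about the tool's x, y, z in units of 10 degrees (1.0 is 10 degrees), then the closure, from -1 (fully open) to 1 (shut). In form: [[[dx, dy, dz], [ax, ay, az], gripper], ...]. A call has 1 to 5 rows; each row is the pose to reach, as a shift and turn from the pose commanded when the call began, along the tool's axes at that moment; what a row does not reach only later rows make up. A row lasts 1/8 s, in which the tool goes at most 62.5 mm and 10.7 degrees, less where a joint would pass 70% of its speed; a pose out of reach is approached as far as the arm can. A call with a gripper value outside its range is refused whole. The fingers move at their own pace and stop on an object; "squeeze" is the grip in N (left out, the last holds). Time passes only in rows, so rows that repeat a pose let the fingers close. It gives the time, the measured TCP pose, the force, the opening and the grip force at its end, in the units of the state.
- env.get_state(): the state, without advancing time (a new reading comes with each control period).
- env.read_camera(name): name is "scene" or "top"; returns a dict with "pixels" (480x640x3 uint8, red, green, blue), "fovy" (degrees; the focal length in pixels is half the picture's height over the tangent of half this angle, whatever the lens; pixels are square), "cx", "cy" (the principal point, pixels), "extrinsics" (4x4, takes a point from world to camera coordinates). Camera axes: x right, y up, looking along -z (the intrinsics and any distortion apply to the point x, -y, -z); pixel columns grow to the right and rows downward; lengths in m; the calibration is good to about 2 mm. A picture is of the moment at which its call begins. There is no depth.
- env.hand_in(): hands the job in; it is judged then, once.
Trained networks look in a picture, given as the dict that the camera call returned (one of the last four; its "shot" number tells which), for a name from the list of things; names that differ only in an ending like _2 or _b are one class to them, and where a whole thing is asked for, a point or a joint stands for the part that bears it (a point fixed in the world has none). Each returns a list of dicts, best first, with "confidence" (0 to 1); they miss things now and then, are a little off and sometimes report something else, mostly with a low value. They report only what shows in the picture. A call takes as long as a camera call.
- env.spot_in(thing, picture): "centre" ([x, y, z] in m, in world coordinates, good to about 4 mm: the middle of the surface that is visible of it).
- env.regions_of(thing, picture): "mask" (480x640 bool, what is visible of it).
- env.landmark_of(thing, picture): "centre" ([x, y, z] in m, in world coordinates, good to about 4 mm: a listed point, or the origin of a listed thing).
The state is a dict: "clock": time; "joint_pos": joint angles; "qvel": joint speeds; "tau": joint torques, N m; "tcp_pos": TCP position; "orientation": TCP orientation; "wrist_force": force on the tool from outside, world axes, zero at the start; "ft_torque": the same for the moment, N m; "finger_gap": finger opening in m; "grip_force": force on a finger pad.
Only numpy, scipy, OpenCV 4.12 (cv2) and the standard library are available. Lean on these libraries where they do the work, as an engineer would, in place of code of your own. Each camera call takes 0.05 s, during which the arm holds its last target. There are 200 camera calls.

TASK

The injectors in the tester have been run and are to be taken out: first let the pressure off by swinging the bleed valve's lever on the console fully open, in line with its pipe. Then, with the fuel rail still down, pull the upright latch tab at its free end fully out sideways, towards the console, against its spring, lift that end of the hinged rail off its ball stud and finish while still holding it up in the gripper, at least 7 cm above where it was, with the valve left open. Leave the beaker on the console and the other loose things on the bench where they are.

Things in the scene. Friction and masses are not known exactly. Their poses are not given: they have to be found in the camera images.
- tester: injector tester fixed to the bench, yaw within 0.25 rad. Origin on the bench under the middle of its tube row; x to its back (away from robot), y left along the row. Console in front: level deck 60 mm up, x -170 to -45 mm; sloping red panel down to x -205. Tower behind: four glass tubes, steel top plate (z 165, y -175 to 175), four injectors, the fuel rail on top along y. Highest point 290 mm
- bleed_pivot (a point): vertical pivot axis of the bleed valve's lever, 95 mm above the bench, at x -95, y 20 mm in the tester's frame; axes as the tester's. The valve body (30 mm square) and its 13 mm pipe along the tester's x lie below the lever, under 82 mm
- bleed (a joint): bleed lever angle, rad: 0 closed (lever points to the tester's -y, across the pipe), 1.571 fully open at its stop (points to the tester's -x, towards the robot, in line with the pipe); opens clockwise seen from above. Starts at 0 to 0.3. Friction 0.10 N m, stays where left
- lever_grip (a point): middle of the lever's black rubber grip, 42 mm from the pivot, 98 mm above the bench. Grip 36 mm long along the lever, 10 mm wide, 18 mm high, free on both sides, 29 mm of air below it down to the deck. The point's y axis points from the grip to the pivot
- rail: aluminium fuel rail, 26 x 24 mm bar with a steel coupler box (52 x 46 mm) at its free end, 0.6 to 0.95 kg with its latch. Origin on its hinge pin, which runs along the tester's x at y 140, z 212 mm of the tester's frame; its y axis points from free end to hinge; axes as the tester's when down. Swings up freely (free end rises) to 0.9 rad and falls back: nothing keeps it up
- rail_end (a point): middle of the coupler box's top face at the rail's free end, 280 mm from the hinge pin along the rail, 234.5 mm above the bench when the rail is down. Inside the box is the ball of the stud, 25 mm
- latch (a joint): spring latch travel, m: 0 home (its keyhole plate grips under the ball, the rail cannot lift), 0.018 fully out. Slides square to the rail towards the tester's -x (console side, towards the robot). The ball is free from 0.013. The spring pushes it home with 4 N at 0, 11 N at 0.018; hold it out until the coupler has risen 20 mm, then it may slide home
- latch_tab (a point): middle of the grip part of the latch's upright steel tab: a plate 8 mm thick along x, 30 mm wide along y, in front (console side) of the coupler box; with latch home 34 mm in front of the rail's centre line, 267 mm above the bench. Both faces free above the box; tab top 20 mm above this point, box top 32.5 mm below. Lifting the tab lifts the rail. Axes as the rail's
- beaker: glass beaker, 56 mm across, 65 mm high, standing on the right-hand end of the console's deck; origin under its base
- spray_can: spray can, 66 mm across, 200 mm high, standing on the bench to the right; origin under its base
- oring_jar: clear jar, 54 mm across, 55 mm high, on the bench left of the tester; origin under its base
- spanner: spanner, 170 mm long, lying on the bench right of the tester; origin under its middle
- screwdriver: screwdriver, 190 mm long, lying on the bench left of the tester; origin under its middle
- spare_injector: spare injector, 58 mm long, lying on the bench right of the tester; origin under its middle

How it is judged:
On the way, in this order (a step that is already met when the one before it is completed fails the run):
1. the bleed lever is turned fully open while the rail is still down (value of joint bleed above 1.4 rad and z of rail_end in the frame of tester below 0.2425 m), for 0.2 s.
2. the latch is pulled out against its spring while the rail is still down (value of joint latch above 0.0125 m and z of rail_end in the frame of tester below 0.2425 m), for 0.1 s.
At the end, for the whole second after the job is handed in: the rail's free end is held by the gripper's fingers at least 60 mm above its closed height, at rest (under 0.1 rad/s), and the bleed lever is open (over 1.4 rad) (z of rail_end in the frame of tester above 0.2945 m and contact force between the fingers and rail above 1.5 N and angular speed of rail below 0.1 rad/s and value of joint bleed above 1.4 rad); the arm keeps its last pose, push and grip.
It fails at once if the rail is lifted off while the bleed valve is not open (z of rail_end in the frame of tester above 0.2545 m and value of joint bleed below 1.3 rad).
It fails at once if a bystander is shifted by more than 30 mm (distance of any of beaker, spray_can, oring_jar, spanner, screwdriver, spare_injector from where it was at the start of the episode above 0.03 m).
It fails at once if the beaker or the spray can is tipped (angle between any of beaker, spray_can's own z axis and vertical above 0.5 rad).
It also fails if it takes over 51 s, if anything falls off the work surface, if the arm or the gripper's body presses on something with over 40 N, if the wrist force passes 120 N, or if a joint passes its speed limit or range.

## Working session

There is one attempt and no reset: what is moved stays moved. The work goes in short steps, Python scripts to look and compute and a tool call to move; the robot and the scene stay as the last step left them, time stands still between calls to the robot, and variables do not carry over. Pictures are saved under pics/ and viewed, at most 10 in all, crops included, and the job is handed in when it is done.

Besides the shell and the picture viewer there is one more tool, called after "Request:" in YAML: its name, and indented under it one key for each argument. move_arm: Moves the arm, as the interface text tells. Its arguments: {"type":"object","properties":{"targets":{"type":"array","items":{"type":"array"}},"squeeze":{"type":"number"}},"required":["targets"]}

```bash
mkdir -p pics
cat > h.py <<'E'
import numpy as np, cv2
from workcell import env
from scipy.spatial.transform import Rotation as R
def rot(q): return R.from_quat([q[1],q[2],q[3],q[0]])
def save(p,n): cv2.imwrite('pics/'+n, p['pixels'][:,:,::-1])
def st(): 
    s=env.get_state(); return s,np.array(s['tcp_pos']),rot(s['orientation'])
E
python3 - <<'E'
from h import *
s,p,r=st(); print(s['clock'],p,r.as_matrix().round(3).tolist(),s['finger_gap'])
ims=[]
for c in ('top','scene'):
    pic=env.read_camera(c); save(pic,c+'0.png'); ims.append(pic)
    for n in ('tester','bleed_pivot','lever_grip','rail','rail_end','latch_tab','beaker','spray_can'):
        print(c,n,[(np.round(d['centre'],4).tolist(),round(d['confidence'],2)) for d in env.landmark_of(n,pic)[:2]])
E
```

```text
0.0 [0.1962851  0.53992906 0.23040527] [[-0.94, 0.342, -0.001], [0.342, 0.94, -0.002], [0.0, -0.002, -1.0]] 0.08580171860771278
top tester [([0.5771, -0.0104, -0.0024], 0.66)]
top bleed_pivot [([0.4818, 0.0211, 0.0982], 0.77)]
top lever_grip [([0.4756, -0.0214, 0.0964], 0.6)]
top rail [([0.5258, -0.1467, 0.2678], 0.26)]
top rail_end [([0.5574, -0.1493, 0.2378], 0.95)]
top latch_tab [([0.5308, -0.1493, 0.266], 0.79)]
top beaker [([0.4539, -0.1224, 0.0578], 0.96)]
top spray_can [([0.3622, -0.4453, 0.0008], 0.6)]
scene tester [([0.575, -0.0099, -0.0], 0.84), ([0.3602, -0.4524, -0.0006], 0.3)]
scene bleed_pivot [([0.4797, 0.0192, 0.0978], 0.73)]
scene lever_grip []
scene rail [([0.5888, 0.1318, 0.2119], 0.68)]
scene rail_end [([0.5569, -0.1499, 0.2367], 0.79)]
scene latch_tab [([0.5234, -0.1463, 0.2687], 0.56)]
scene beaker []
scene spray_can [([0.3594, -0.4504, -0.0004], 0.88)]
```

View picture.

View pics/top0.png

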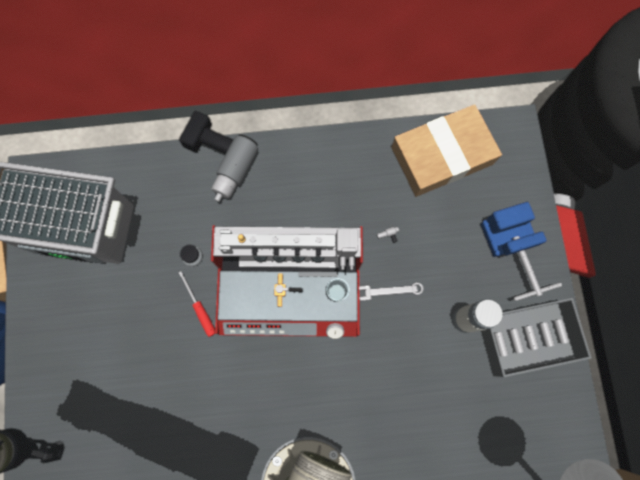

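View pics/scene0.png

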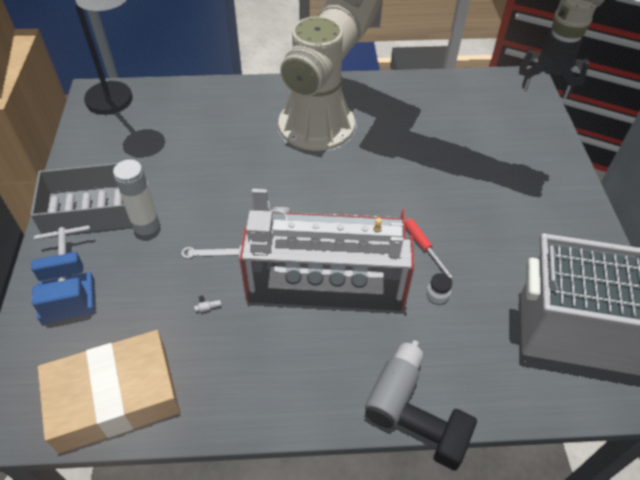

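```bash
cat >> h.py <<'E'
def plan(P,ytool,tilt=None):
    "tool-frame shift (mm) and rotvec (10deg) from the present pose to TCP P, tool down with tool-y = ytool (world angle)"
    s,p,r=st()
    y=np.array([np.cos(ytool),np.sin(ytool),0]); z=np.array([0,0,-1.]); x=np.cross(y,z)
    G=R.from_matrix(np.c_[x,y,z])
    if tilt is not None: G=R.from_rotvec(tilt)*G
    return (r.inv().apply(np.array(P)-p)*1000).round(1).tolist(), ((r.inv()*G).as_rotvec()*18/np.pi).round(2).tolist()
E
cat > t.py <<'E'
from h import *
from scipy.optimize import least_squares
L=np.array([[0,0],[0,0],[-95,20],[-95,20],[0,-140],[0,-140],[-34,-140],[-34,-140],[0,140]])/1e3
W=np.array([[.5771,-.0104],[.575,-.0099],[.4818,.0211],[.4797,.0192],[.5574,-.1493],[.5569,-.1499],[.5308,-.1493],[.5234,-.1463],[.5888,.1318]])
def f(v):
    c,s=np.cos(v[2]),np.sin(v[2]); return (L@np.array([[c,s],[-s,c]])+v[:2]-W).ravel()
T=least_squares(f,[.576,-.01,-.1],loss='soft_l1',f_scale=.003).x
def w(x,y,z=0):
    c,s=np.cos(T[2]),np.sin(T[2]); return np.array([T[0]+c*x-s*y,T[1]+s*x+c*y,z])
def inv(P):
    c,s=np.cos(T[2]),np.sin(T[2]); d=np.array(P)[:2]-T[:2]; return np.array([c*d[0]+s*d[1],-s*d[0]+c*d[1]])
E
python3 - <<'E'
from t import *
print(T,(f(T)*1000).round(1).reshape(-1,2).tolist())
piv=w(-.095,.02); g=np.array([.4756,-.0214]); d=inv(g)-[-.095,.02]; a=np.arctan2(-d[0],-d[1]); print('lever',inv(g),a,'beaker',inv([.4539,-.1224]))
print(piv, plan([.4756,-.0214,.2],T[2]+np.pi-a))
E
```

```text
[ 0.57390765 -0.01032536 -0.10866108] [[-3.2, 0.1], [-1.1, -0.4], [-0.2, -1.2], [1.9, 0.7], [1.3, -0.2], [1.8, 0.4], [-5.9, 3.5], [1.5, 0.5], [0.3, -3.0]]
lever [-0.09652684 -0.02167053] 0.036624316823894755 beaker [-0.10714567 -0.12442816]
[0.48163689 0.01985918 0.        ] ([-454.3, -432.6, 31.3], [0.0, 0.0, -10.17])
```

Request:
move_arm:
  targets:
    - [[-60, -57, 4], [0, 0, -1], -0.2]
    - [[-114, -109, 8], [0, 0, -2], -0.2]
    - [[-170, -162, 12], [0, 0, -3], -0.2]
    - [[-227, -216, 16], [0, 0, -4], -0.2]
    - [[-284, -270, 20], [0, 0, -5], -0.2]

```text
clock: 1.52
tcp_pos: [0.3253, 0.284, 0.2171]
orientation: [0.001, -0.237, 0.971, 0.0]
wrist_force: [0.2, -0.3, -0.2]
finger_gap: 0.0509
grip_force: 0.0
```

Run:
```python
from t import *
s,p,r=st(); print(p,s['finger_gap'],s['clock'],s['joint_pos'])
print(plan([.4756,-.0214,.2],T[2]+np.pi-.04))
```

```text
[0.32526956 0.28400454 0.21708911] 0.0508962866031299 1.525 [ 5.31441651e-01  4.10939359e-02 -3.22017588e-01  1.20658201e+00
 -1.71284888e-05  5.23634449e-02]
([7.4, -340.3, 17.1], [-0.0, 0.01, -5.4])
```

Request:
move_arm:
  targets:
    - [[1, -58, 3], [0, 0, -1], -0.2]
    - [[2, -116, 6], [0, 0, -2], -0.2]
    - [[4, -174, 9], [0, 0, -3], -0.2]
    - [[5, -230, 12], [0, 0, -4], -0.2]
    - [[6, -285, 14], [0, 0, -5], -0.2]

```text
clock: 2.15
tcp_pos: [0.4392, 0.0515, 0.2043]
orientation: [0.0, -0.588, 0.809, -0.0]
wrist_force: [1.1, 0.6, 0.5]
finger_gap: 0.0513
grip_force: 0.0
```

Run:
```python
from t import *
s,p,r=st(); print(p,s['finger_gap'],s['clock'],s['joint_pos'])
print(plan([.4756,-.0214,.2],T[2]+np.pi-.04))
```

```text
[0.43920619 0.05152556 0.20426934] 0.05131277608397164 2.15 [-6.53112609e-02  6.73409830e-02 -3.25895045e-01  1.17649852e+00
  2.67906403e-04 -1.32211418e+00]
([58.1, -57.1, 4.3], [-0.01, 0.0, -0.95])
```

Request:
move_arm:
  targets:
    - [[42, -35, 4], [0, 0, -0.6], -0.2]
    - [[42, -35, 4], [0, 0, -0.6], -0.2]
    - [[42, -35, 4], [0, 0, -0.6], -0.2]

```text
clock: 2.52
tcp_pos: [0.4582, 0.0024, 0.1999]
orientation: [-0.0, -0.627, 0.779, 0.0]
wrist_force: [0.0, -0.4, -0.3]
finger_gap: 0.0513
grip_force: 0.0
```

Run:
```python
from t import *
s,p,r=st(); print(p,s['finger_gap'],s['clock'],s['joint_pos'])
print(plan([.4756,-.0214,.2],T[2]+np.pi-.04))
pic=env.read_camera('top'); save(pic,'top1.png')
cv2.imwrite('pics/top1c.png',cv2.resize(pic['pixels'][200:350,200:380,::-1],None,fx=4,fy=4,interpolation=cv2.INTER_CUBIC))
for n in ('bleed_pivot','lever_grip','latch_tab','rail_end'):
        print(n,[(np.round(d['centre'],4).tolist(),round(d['confidence'],2)) for d in env.landmark_of(n,pic)[:2]])
```

```text
[0.45819452 0.00235365 0.19992228] 0.0512965052986544 2.525 [-1.70675034e-01  1.01827822e-01 -2.98513858e-01  1.17126787e+00
  4.75354793e-04 -1.52528163e+00]
([19.5, -22.1, -0.1], [0.0, 0.0, -0.39])
bleed_pivot []
lever_grip []
latch_tab [([0.5252, -0.1469, 0.2665], 0.48)]
rail_end [([0.5541, -0.1495, 0.2356], 0.85)]
```

View pics/top1c.png

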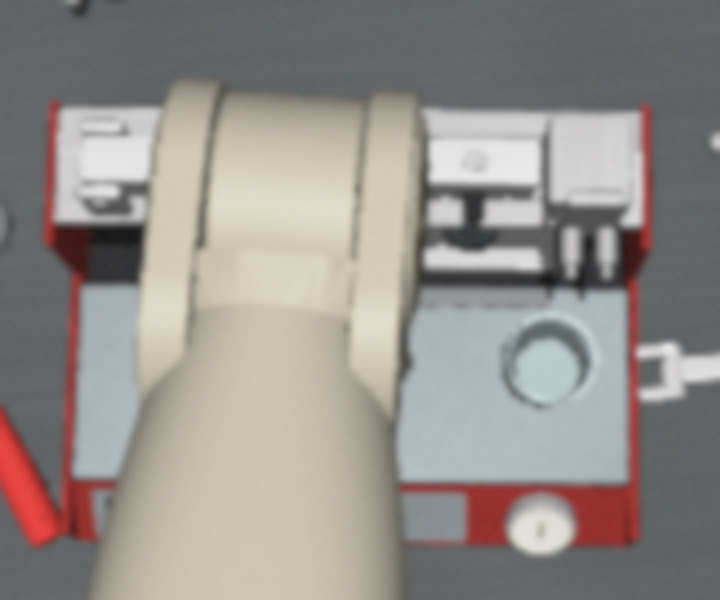

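Request:
move_arm:
  targets:
    - [[19, -22, 20], [0, 0, -0.4], -0.2]
    - [[19, -22, 40], [0, 0, -0.4], -0.2]
    - [[19, -22, 60], [0, 0, -0.4], -0.2]
    - [[19, -22, 75], [0, 0, -0.4], -0.2]
    - [[19, -22, 75], [0, 0, -0.4], -0.2]

```text
clock: 3.4
tcp_pos: [0.4751, -0.0203, 0.1241]
orientation: [-0.001, -0.654, 0.756, 0.001]
wrist_force: [-0.6, -0.8, 0.1]
finger_gap: 0.0514
grip_force: 0.0
```

Run:
```python
from t import *
s,p,r=st(); print(p,s['finger_gap'],s['clock'],s['joint_pos'],s['wrist_force'])
print(plan([.4756,-.0214,.08],T[2]+np.pi-.04))
pic=env.read_camera('scene')
cv2.imwrite('pics/sc1c.png',cv2.resize(pic['pixels'][60:330,180:480,::-1],None,fx=2.2,fy=2.2,interpolation=cv2.INTER_CUBIC))
```

```text
[ 0.47513465 -0.02027124  0.12414656] 0.0513848757838885 3.4 [-2.11729127e-01  1.87479797e-01 -3.92145706e-01  9.93266988e-01
  1.04376806e-04 -1.63862982e+00] [-0.63453119 -0.83082937  0.12736222]
([1.1, -0.7, 44.1], [0.01, 0.0, 0.03])
```

View pics/sc1c.png

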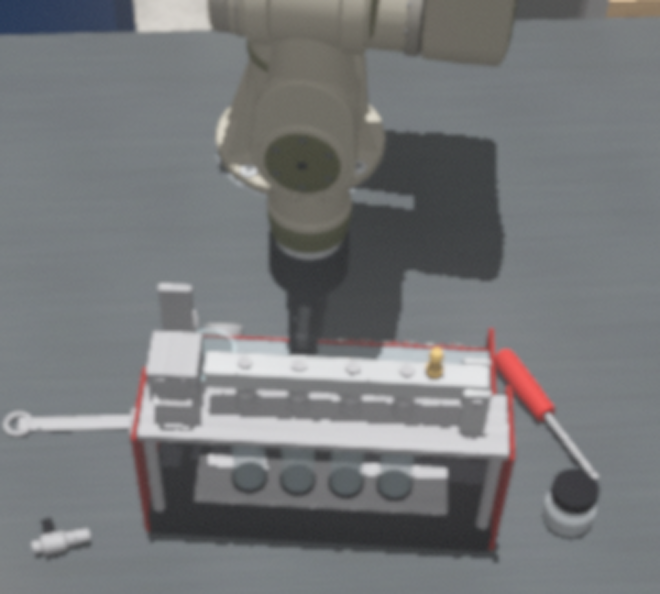

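Request:
move_arm:
  targets:
    - [[1, -1, 20], [0, 0, 0], -0.2]
    - [[1, -1, 42], [0, 0, 0], -0.2]
    - [[1, -1, 42], [0, 0, 0], 0.3]
    - [[1, -1, 42], [0, 0, 0], 1]
    - [[1, -1, 42], [0, 0, 0], 1]
  squeeze: 30

```text
clock: 4.08
tcp_pos: [0.4765, -0.0222, 0.0842]
orientation: [-0.0, -0.654, 0.756, -0.0]
wrist_force: [-4.4, -0.2, 4.3]
finger_gap: 0.0093
grip_force: 29.0
```

Run:
```python
from t import *
s,p,r=st(); print(p,s['finger_gap'],s['clock'],s['joint_pos'],s['wrist_force'],s['grip_force'])
piv=w(-.095,.02); m=r.as_matrix()
d=p[:2]-piv[:2]; rr=np.hypot(*d); a0=np.arctan2(d[1],d[0]); print(rr,a0-T[2])
for k in range(1,11):
    th=-k*10*np.pi/180
    q=np.array([*(piv[:2]+rr*np.array([np.cos(a0+th),np.sin(a0+th)])),p[2]])
    print(k,(m.T@(q-p)*1000).round(1))
```

```text
[ 0.47650149 -0.02222365  0.08424495] 0.00928493400917793 4.075 [-2.14626857e-01  2.26819148e-01 -4.50966358e-01  8.93348023e-01
 -7.56484696e-04 -1.64119806e+00] [-4.39482776 -0.15743762  4.26429214] 29.026605784893036
0.0423950096016447 -1.5835656698349836
1 [-0.5  7.4  0. ]
2 [-2.2 14.6  0. ]
3 [-5.2 21.3  0. ]
4 [-9.3 27.5  0. ]
5 [-14.4  32.8   0. ]
6 [-20.4  37.2  -0. ]
7 [-27.   40.5  -0. ]
8 [-34.1  42.5  -0. ]
9 [-41.4  43.4  -0. ]
10 [-48.8  42.9  -0. ]
```

Request:
move_arm:
  targets:
    - [[-1, 7, 0], [0, 0, 1], 1]
    - [[-2, 15, 0], [0, 0, 2], 1]
    - [[-5, 21, 0], [0, 0, 3], 1]
    - [[-9, 27, 0], [0, 0, 4], 1]
    - [[-14, 33, 0], [0, 0, 5], 1]

```text
clock: 4.7
tcp_pos: [0.4453, -0.0026, 0.0842]
orientation: [-0.0, -0.271, 0.963, 0.001]
wrist_force: [-3.0, 4.3, 4.3]
finger_gap: 0.0094
grip_force: 31.2
```

```bash
cat > arc.py <<'E'
from t import *
s,p,r=st(); print(p,s['finger_gap'],s['clock'],s['wrist_force'],s['grip_force'])
piv=w(-.095,.02); m=r.as_matrix(); rr=.0424
d=p[:2]-piv[:2]; a0=np.arctan2(d[1],d[0]); print(np.hypot(*d),'lever',-np.pi/2-(a0-T[2]),'tool', np.degrees(np.arctan2(m[1,1],m[0,1])-T[2]))
for k in range(0,10):
    th=-k*10*np.pi/180
    q=np.array([*(piv[:2]+rr*np.array([np.cos(a0+th),np.sin(a0+th)])),p[2]])
    print(k,(m.T@(q-p)*1000).round(1))
E
python3 arc.py
```

```text
[ 0.44534136 -0.00260633  0.08422694] 0.009419585659691235 4.7 [-3.02381028  4.27613664  4.25795277] 31.21207505464554
0.042685651168881344 lever 0.9078905668812953 tool 127.66400472287314
0 [-0.3  0.   0. ]
1 [-0.9  7.4  0. ]
2 [-2.8 14.5  0. ]
3 [-5.8 21.2  0. ]
4 [-10.1  27.3   0. ]
5 [-15.3  32.6   0.1]
6 [-21.3  36.8   0.1]
7 [-28.   40.    0.1]
8 [-35.1  42.    0.1]
9 [-42.4  42.6   0.1]
```

Request:
move_arm:
  targets:
    - [[-1, 7, 0], [0, 0, 1], 1]
    - [[-3, 14, 0], [0, 0, 2], 1]
    - [[-6, 21, 0], [0, 0, 3], 1]
    - [[-9, 26, 0], [0, 0, 3.8], 1]
    - [[-9, 26, 0], [0, 0, 3.8], 1]

```text
clock: 5.32
tcp_pos: [0.4387, 0.0254, 0.0842]
orientation: [-0.001, 0.054, 0.999, 0.002]
wrist_force: [-7.2, 6.7, 8.6]
finger_gap: 0.0098
grip_force: 29.2
```

```bash
python3 arc.py
```

```text
[0.43869218 0.02538455 0.08417944] 0.00978878628721406 5.325 [-7.17788112  6.70688503  8.55636244] 29.222603738307953
0.04329870116920636 lever -4.69309070740379 tool 89.9898198571832
0 [-0.9 -0.  -0. ]
1 [-1.7  7.3  0. ]
2 [-3.7 14.4  0. ]
3 [-7.  21.1  0.1]
4 [-11.3  27.    0.1]
5 [-16.7  32.2   0.1]
6 [-22.8  36.3   0.1]
7 [-29.6  39.3   0.1]
8 [-36.7  41.1   0.1]
9 [-44.1  41.6   0. ]
```

Request:
move_arm:
  targets:
    - [[-9, 27, 0], [0, 0, 3.8], -0.2]
    - [[0, 0, 0], [0, 0, 0], -0.2]
    - [[0, 0, -60], [0, 0, 0], -0.2]
    - [[0, 0, -120], [0, 0, 0], -0.2]
    - [[0, 0, -170], [0, 0, 0], -0.2]

```text
clock: 5.95
tcp_pos: [0.4411, 0.0232, 0.2568]
orientation: [0.002, 0.055, 0.998, -0.0]
wrist_force: [0.1, -0.8, -0.4]
finger_gap: 0.0511
grip_force: 0.0
```

Request:
move_arm:
  targets:
    - [[0, 0, -40], [0, 0, 1], -0.2]
    - [[30, -30, -50], [0, 0, 2], -0.2]
    - [[30, -60, -60], [0, 0, 3], -0.2]
    - [[30, -110, -60], [0, 0, 4], -0.2]
    - [[30, -110, -60], [0, 0, 5], -0.2]

```text
clock: 6.58
tcp_pos: [0.3987, -0.0856, 0.3145]
orientation: [0.002, 0.476, 0.879, -0.0]
wrist_force: [-0.9, 0.3, -0.2]
finger_gap: 0.0511
grip_force: 0.0
```

Run:
```python
from t import *
s,p,r=st(); print(p,s['clock'],s['joint_pos'])
pic=env.read_camera('top')
cv2.imwrite('pics/top2c.png',cv2.resize(pic['pixels'][200:350,200:380,::-1],None,fx=4,fy=4,interpolation=cv2.INTER_CUBIC))
for n in ('bleed_pivot','lever_grip','latch_tab','rail_end'):
        print(n,[(np.round(d['centre'],4).tolist(),inv(d['centre']).round(4),round(d['confidence'],2)) for d in env.landmark_of(n,pic)[:2]])
tab=w(-.034,-.14); print(tab,plan([*tab[:2],.32],T[2]))
```

```text
[ 0.39866525 -0.0855561   0.31447558] 6.575 [-4.08554108e-01 -2.87674100e-02 -1.54794464e-01  1.44132728e+00
 -4.38502553e-04  5.84688606e-01]
bleed_pivot [([0.483, 0.0185, 0.0995], array([-0.0935,  0.0188]), 0.77)]
lever_grip [([0.4386, 0.026, 0.0948], array([-0.1384,  0.0214]), 0.53)]
latch_tab [([0.59, 0.1313, 0.2136], array([0.0006, 0.1425]), 0.2)]
rail_end [([0.5569, -0.1496, 0.2344], array([-0.0018, -0.1403]), 0.84)]
[ 0.52492554 -0.14581246  0.        ] ([-123.1, 69.5, -6.2], [0.01, 0.0, 4.01])
```

View pics/top2c.png

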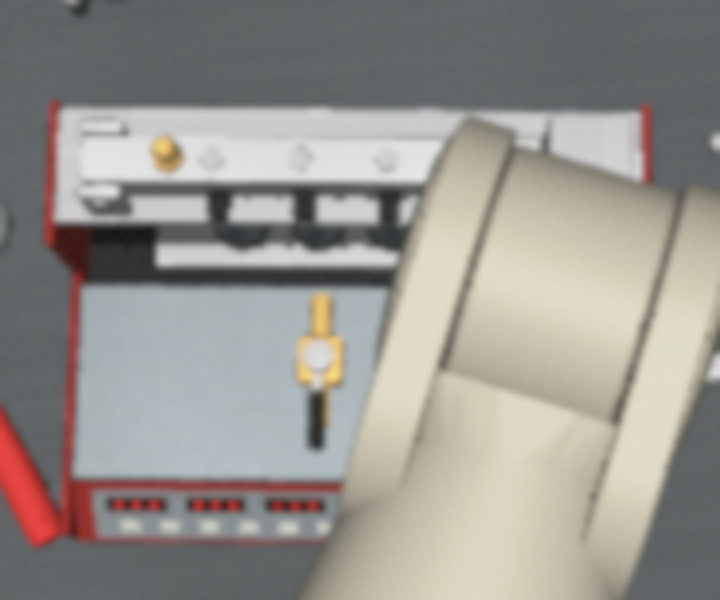

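Request:
move_arm:
  targets:
    - [[-45, 25, -6], [0, 0, 1], -0.2]
    - [[-90, 50, -6], [0, 0, 2], -0.2]
    - [[-123, 69, -6], [0, 0, 3], -0.2]
    - [[-123, 69, -6], [0, 0, 4], -0.2]
    - [[-123, 69, -6], [0, 0, 4], -0.2]

```text
clock: 7.45
tcp_pos: [0.5245, -0.146, 0.3186]
orientation: [-0.0, 0.743, 0.669, -0.0]
wrist_force: [0.1, 0.5, 0.0]
finger_gap: 0.0512
grip_force: 0.0
```

Run:
```python
from t import *
s,p,r=st(); print(p,s['clock'],s['joint_pos'])
print(plan([.525,-.146,.250],T[2]))
```

```text
[ 0.52448005 -0.14603114  0.31858397] 7.45 [-4.19120419e-01  2.46108179e-01  1.67344529e-01  1.49297392e+00
  1.63791717e-04  1.25665545e+00]
([0.1, 0.6, 68.6], [-0.0, -0.0, 0.02])
```

Request:
move_arm:
  targets:
    - [[0, 1, 30], [0, 0, 0], -0.2]
    - [[0, 1, 55], [0, 0, 0], -0.2]
    - [[0, 1, 69], [0, 0, 0], -0.2]
    - [[0, 1, 69], [0, 0, 0], 0.2]
    - [[0, 1, 69], [0, 0, 0], 0.2]
  squeeze: 80

```text
clock: 8.07
tcp_pos: [0.5254, -0.1469, 0.2512]
orientation: [0.001, 0.744, 0.668, 0.0]
wrist_force: [-1.0, -0.5, -0.1]
finger_gap: 0.0343
grip_force: 0.0
```

Request:
move_arm:
  targets:
    - [[0, 0, 0], [0, 0, 0], 1]
    - [[0, 0, 0], [0, 0, 0], 1]
    - [[0, 0, 0], [0, 0, 0], 1]

```text
clock: 8.45
tcp_pos: [0.5242, -0.147, 0.2512]
orientation: [0.0, 0.745, 0.667, -0.0]
wrist_force: [-5.4, 0.1, 5.9]
finger_gap: 0.007
grip_force: 78.8
```

Run:
```python
from t import *
s,p,r=st(); print(p,s['clock'],s['finger_gap'],s['grip_force'],s['wrist_force'],inv(p))
pic=env.read_camera('scene')
cv2.imwrite('pics/sc2c.png',cv2.resize(pic['pixels'][150:310,200:440,::-1],None,fx=3,fy=3,interpolation=cv2.INTER_CUBIC))
```

```text
[ 0.52423152 -0.14695519  0.2511514 ] 8.45 0.007018274966142326 78.77243399620056 [-5.44849493  0.09065388  5.8697928 ] [-0.03456601 -0.14121125]
```

View pics/sc2c.png

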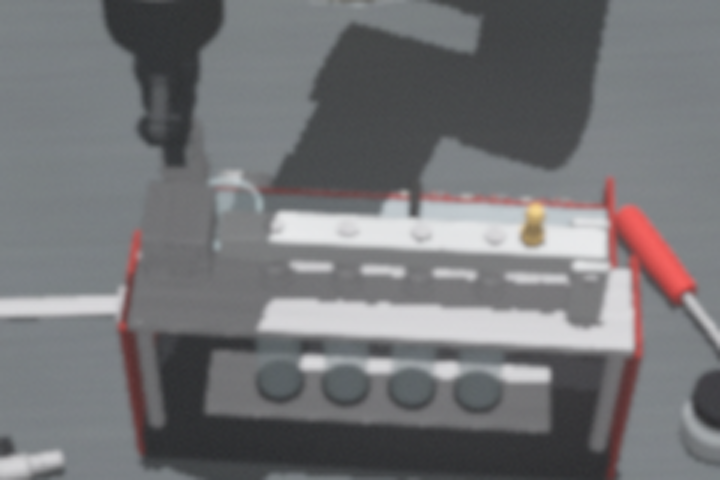

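Request:
move_arm:
  targets:
    - [[0, -6, 0], [0, 0, 0], 1]
    - [[0, -11, 0], [0, 0, 0], 1]
    - [[0, -15, 0], [0, 0, 0], 1]
    - [[0, -18, 0], [0, 0, 0], 1]
    - [[0, -18, 0], [0, 0, 0], 1]

```text
clock: 9.12
tcp_pos: [0.51, -0.1454, 0.251]
orientation: [0.003, 0.745, 0.667, 0.002]
wrist_force: [10.3, 1.2, -0.7]
finger_gap: 0.0073
grip_force: 78.1
```

```bash
cat > lift.py <<'E'
from t import *
s,p,r=st(); print(p,s['clock'],s['finger_gap'],s['grip_force'],np.round(s['wrist_force'],1),inv(p))
m=r.as_matrix()
# rotation about tester x through hinge (y .14, z .212): free end rises
ax=np.array([np.cos(T[2]),np.sin(T[2]),0]); h=w(0,.14,.212)
for deg in (2,4,6,8,10,12,14,16,18,20,22,24):
    A=R.from_rotvec(-np.radians(deg)*ax); q=h+A.apply(p-h)
    print(deg,(m.T@(q-p)*1000).round(1),(r.inv()*A*r).as_rotvec().__mul__(18/np.pi).round(2),(q[2]-p[2]).round(3))
E
python3 lift.py
```

```text
[ 0.5100359  -0.1453631   0.25103887] 9.125 0.007294857915591743 78.08820247650146 [10.3  1.2 -0.7] [-0.04885056 -0.14116803]
2 [ 1.5  0.1 -9.8] [-0.  -0.2 -0. ] 0.01
4 [  3.4   0.1 -19.5] [-0.  -0.4 -0. ] 0.02
6 [  5.6   0.2 -29.2] [-0.  -0.6 -0. ] 0.029
8 [  8.2   0.3 -38.8] [-0.   -0.8  -0.01] 0.039
10 [ 11.    0.3 -48.2] [-0.   -1.   -0.01] 0.048
12 [ 14.3   0.4 -57.6] [-0.   -1.2  -0.01] 0.058
14 [ 17.8   0.5 -66.9] [-0.   -1.4  -0.01] 0.067
16 [ 21.6   0.5 -76. ] [-0.   -1.6  -0.01] 0.076
18 [ 25.8   0.6 -85. ] [-0.   -1.8  -0.01] 0.085
20 [ 30.3   0.6 -93.8] [-0.   -2.   -0.01] 0.094
22 [  35.1    0.7 -102.5] [-0.   -2.2  -0.02] 0.102
24 [  40.2    0.7 -111. ] [-0.   -2.4  -0.02] 0.111
```

Request:
move_arm:
  targets:
    - [[0, -3, 0], [0, 0, 0], 1]
    - [[0, -3, 0], [0, 0, 0], 1]

```text
clock: 9.38
tcp_pos: [0.5074, -0.145, 0.251]
orientation: [0.003, 0.745, 0.667, 0.003]
wrist_force: [11.1, 0.2, -0.9]
finger_gap: 0.0067
grip_force: 78.0
```

```bash
python3 lift.py | head -1
```

```text
[ 0.50740648 -0.14504512  0.25100157] 9.375 0.00669895832229223 77.95716762542725 [11.1  0.2 -0.9] [-0.05149896 -0.14113709]
```

Request:
move_arm:
  targets:
    - [[0.7, 0, -5], [0, -0.1, 0], 1]
    - [[1.5, 0, -10], [0, -0.2, 0], 1]
    - [[2.4, 0, -15], [0, -0.3, 0], 1]
    - [[3.4, 0, -19.5], [0, -0.4, 0], 1]
    - [[3.4, 0, -19.5], [0, -0.4, 0], 1]

```text
clock: 10.0
tcp_pos: [0.5078, -0.1417, 0.2704]
orientation: [0.026, 0.744, 0.667, -0.024]
wrist_force: [10.2, -1.3, -4.0]
finger_gap: 0.0069
grip_force: 77.9
```

```bash
python3 lift.py
```

```text
[ 0.50782112 -0.14168485  0.27042137] 10.0 0.006855363543188462 77.90940284729004 [10.2 -1.3 -4. ] [-0.05145118 -0.13775166]
2 [ 1.5  0.1 -9.8] [-0.  -0.2 -0. ] 0.01
4 [  3.4   0.1 -19.5] [-0.  -0.4 -0. ] 0.019
6 [  5.6   0.2 -29.2] [-0.  -0.6 -0. ] 0.029
8 [  8.1   0.3 -38.8] [-0.   -0.8  -0.01] 0.038
10 [ 11.    0.3 -48.2] [-0.   -1.   -0.01] 0.047
12 [ 14.2   0.4 -57.6] [-0.   -1.2  -0.01] 0.056
14 [ 17.7   0.5 -66.9] [-0.   -1.4  -0.01] 0.065
16 [ 21.6   0.5 -76. ] [-0.   -1.6  -0.01] 0.074
18 [ 25.7   0.6 -85. ] [-0.   -1.8  -0.01] 0.083
20 [ 30.2   0.6 -93.8] [-0.   -2.   -0.01] 0.091
22 [  35.     0.7 -102.5] [-0.   -2.2  -0.02] 0.1
24 [  40.1    0.8 -111. ] [-0.   -2.4  -0.02] 0.108
```

Request:
move_arm:
  targets:
    - [[1.5, 0, -10], [0, -0.2, 0], 1]
    - [[3.4, 0, -19.5], [0, -0.4, 0], 1]
    - [[5.6, 0, -29], [0, -0.6, 0], 1]
    - [[8.1, 0, -39], [0, -0.8, 0], 1]
    - [[8.1, 0, -39], [0, -0.8, 0], 1]

```text
clock: 10.62
tcp_pos: [0.5091, -0.1307, 0.309]
orientation: [0.073, 0.741, 0.664, -0.076]
wrist_force: [11.1, -3.7, -4.7]
finger_gap: 0.0072
grip_force: 78.0
```

```bash
python3 lift.py|head -6
```

```text
[ 0.50905679 -0.13073032  0.30903284] 10.625 0.007219857698546562 77.95673847198486 [11.1 -3.7 -4.7] [-0.05141079 -0.12672774]
2 [ 1.5  0.1 -9.8] [-0.  -0.2 -0. ] 0.009
4 [  3.4   0.1 -19.5] [-0.  -0.4 -0. ] 0.018
6 [  5.6   0.2 -29.2] [-0.  -0.6 -0. ] 0.027
8 [  8.2   0.3 -38.7] [-0.   -0.8  -0.01] 0.036
10 [ 11.1   0.3 -48.2] [-0.   -1.   -0.01] 0.045
```

Request:
move_arm:
  targets:
    - [[1.5, 0, -10], [0, -0.2, 0], 1]
    - [[3.4, 0, -19.5], [0, -0.4, 0], 1]
    - [[5.6, 0, -29], [0, -0.6, 0], 1]
    - [[8.2, 0, -39], [0, -0.8, 0], 1]
    - [[8.2, 0, -39], [0, -0.8, 0], 1]

```text
clock: 11.25
tcp_pos: [0.5107, -0.1147, 0.3453]
orientation: [0.119, 0.734, 0.657, -0.128]
wrist_force: [10.5, -3.2, -3.3]
finger_gap: 0.007
grip_force: 78.0
```

Request:
move_arm:
  targets:
    - [[0, 0, 0], [0, 0, 0], 1]
    - [[0, 0, 0], [0, 0, 0], 1]
    - [[0, 0, 0], [0, 0, 0], 1]
    - [[0, 0, 0], [0, 0, 0], 1]

```text
clock: 11.75
tcp_pos: [0.5104, -0.1151, 0.3447]
orientation: [0.118, 0.734, 0.657, -0.127]
wrist_force: [10.5, -2.3, -3.1]
finger_gap: 0.0072
grip_force: 78.1
```

Run:
```python
from t import *
s,p,r=st(); print(p,s['clock'],s['finger_gap'],s['grip_force'],s['wrist_force'])
for c in ('top','scene'):
    pic=env.read_camera(c)
    if c=='scene': cv2.imwrite('pics/sc3c.png',cv2.resize(pic['pixels'][150:310,200:440,::-1],None,fx=3,fy=3,interpolation=cv2.INTER_CUBIC))
    for n in ('lever_grip','rail_end'):
        print(c,n,[(np.round(d['centre'],4).tolist(),inv(d['centre']).round(4),round(d['confidence'],2)) for d in env.landmark_of(n,pic)[:2]])
```

```text
[ 0.51043605 -0.11507527  0.34465757] 11.75 0.007200021055272009 78.08260560035706 [10.54357249 -2.26061292 -3.1157258 ]
top lever_grip []
top rail_end [([0.5591, -0.1236, 0.3285], array([-0.0024, -0.1142]), 0.8), ([0.4581, -0.1204, 0.0612], array([-0.1032, -0.122 ]), 0.34)]
scene lever_grip []
scene rail_end [([0.5578, -0.1269, 0.3285], array([-0.0034, -0.1176]), 0.6)]
```

View pics/sc3c.png

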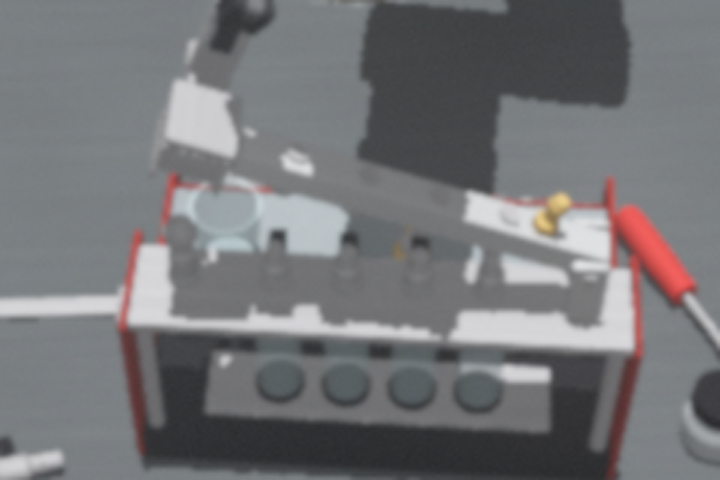

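The picture shows the rail swung up off the ball stud (stud at about px 180,235), with the tab held in the gripper (about px 215,60). The coupler is about 94 mm up and at rest, so I'm handing in.

```bash
python3 -c "
from workcell import env
print(env.hand_in())"
```

```text
the job is handed in; nothing more can be done
None
```

I swung the bleed valve fully open, pulled the latch out about 17 mm with the rail still down, and handed in at about 12 s with the gripper holding the rail's free end about 94 mm up; the interface gave no verdict. One mistyped row while letting go of the lever briefly drove the gripper against it, but a picture afterwards showed it still in line with its pipe.

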